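Shut and bolt the feed cover of a laboratory mill

TASK

Shut the mill: push its sliding feed cover fully onto the seal, then push the sliding bolt across behind the cover's tongue and on into the keeper until you feel its nose bear on the hidden pad that ends the hole. Press it only lightly against that pad, never ramming it, then let go so that the bolt stays there, fully home, with the cover held tight, and leave the things lying round the mill alone.

Things in the scene. Friction and masses are not known exactly. Their poses are not given: they have to be found in the camera images.
- mill: Fixed blue bench mill: flat casing, steel deck 80 mm above the bench spanning x -158 to 78 and y -103 to 213 mm from the origin; a motor up to 140 mm high lies beyond its +x side. Origin on the bench, on the centre line of the cover's slide. Its +x is the way the cover closes, its -y the way the bolt is pushed, z up. Yaw up to 0.25 rad either way.
- cover (a joint): Sliding aluminium feed cover between two low rails: plate 90 x 98 mm, 5 mm high, with a tongue 36 mm wide and 15 mm high running towards the robot. Value in m: 0 where it just touches the rubber seal, to 0.05 open (to the mill's -x). Drag about 2 N; stays where left. The seal is springy: about 10 N takes the cover a few mm past 0; let go, it creeps back towards 0.
- cover_grip (a point): Middle of the cover's upright grip plate, 35 mm above the deck: 60 mm wide along the mill's y, 10 mm thick along x, top 45 mm above the deck. With the cover at 0 it is right above the mill's origin.
- tongue_end (a point): Middle of the end face of the cover's tongue (facing the mill's -x), 9 mm above the deck, 95 mm to the mill's -x of the grip.
- bolt: Steel barrel bolt, a round rod 14 mm thick along the mill's y, axis 9 mm above the deck and 100 mm to the mill's -x of its origin, with an upright knob at its tail. It only slides along y, with 4 N of drag, through one guide strap 32 mm wide and 21 mm high (y 26 to 56 mm from the mill's origin), and stays where left. Origin on the deck below the knob; axes as the mill's.
- bolt_knob (a point): On the axis of the bolt's upright knob, 35 mm above the deck. The knob is 16 mm in diameter, from 22 to 48 mm above the deck, on a 10 mm stem, free all round and never touching the guide strap.
- bolt_tip (a point): Foremost point of the bolt's round nose, on its axis, 150 mm to the mill's -y of the knob; at first inside the guide strap. Passing, the nose wedges behind the tongue's end face and draws the cover 2 mm further onto the seal: from there the push is some 3 N harder, well before the keeper. With the cover 3 mm or more off its seal the nose may butt on the tongue and stick.
- keeper: Fixed dark steel keeper block on the deck, 31 mm wide, 48 mm long, 26 mm high, in line with the bolt beyond the tongue, set nearer or farther each time. Origin on the deck below the middle of its mouth; axes as the mill's. Its hole, 17 mm wide, runs to -y, roofed over; it ends at a stiff pad 14 to 34 mm in, set differently each time, to be found by feel. Over 16 N on the pad harms it.
- funnel: Bystander: loose blue feed funnel standing upside down on the bench, 124 mm wide, 145 mm high; origin under its middle.
- sieve: Bystander: loose round steel sieve, 100 mm wide, 45 mm high; origin under its middle.
- jar: Bystander: loose sample jar, 60 mm wide, 85 mm high; origin under its middle.
- scoop: Bystander: loose steel scoop 170 mm long lying on the bench to the left of the mill; origin under it.

How it is judged:
By the outcome, as a careful person would: the job done as asked, in the order asked, and still so for the second after the job is handed in, with the robot touching nothing.
It also fails if it takes over 67 s, if anything falls off the work surface, if the arm or the gripper's body presses on something with over 40 N, if the wrist force passes 120 N, or if a joint passes its speed limit or range.

ROBOT

A 6-joint arm with a two-finger parallel gripper is mounted at the origin on the work surface. World frame = base frame: x ahead of the robot, y to its left, z up, the work surface at z = 0. Lengths are in mm, angles in degrees, forces in N, time in s.
With the tool pointing down it reaches from about 300 to 850 mm from the base axis. Payload 4.2 kg.
Tool frame: the origin (TCP) lies between the finger pads; the fingertips stand 19 mm ahead of it and the grasp point (between the pads) is the TCP (env.tips_ahead is the distance from the TCP to the fingertips, in mm); z points along the fingers, y is the direction in which the jaws open and shut (so a half turn about z gives the same grasp; the last joint's range is limited). The gripper opens to 91 mm and grips with 3 to 60 N. Pads are 32 mm wide; open, the fingers measure 118 mm over their backs; the gripper's body (76 mm by 178 mm) begins 60 mm behind the grasp point.
Start: joints at [66.578, 18.312, 89.639, -0, 72.044, -1.146], TCP at [217.973, 532.099, 232.976] pointing down, gripper open.
Joint ranges: [-177.97, 177.97], [-48.28, 115.42], [12.27, 149.76], [-77.06, 257.06], [2.81, 150.46], [-146.56, 146.56]. Speed limits (degrees/s): [147.25, 147.25, 180, 180, 180, 180].

INTERFACE

Orientations are given as [roll, pitch, yaw] about the fixed x, y, z axes, in that order (R = Rz(yaw) Ry(pitch) Rx(roll)).
In Python, from workcell import telemetry, viewer, job_done, env gives the robot as it stands. The module is installed in compiled form; this text tells all that it offers.
- The arm moves only by the shell command python3 -m jog 'ROWS' [FORCE]. ROWS is JSON, a list of rows, each a list of 3 entries, a list of its own where there are three numbers: the shift along the tool's x, y, z in cm, then the turn about the tool's z in degrees, then the opening, from 0 (shut) to 1 (fully open). A call has 1 to 10 rows; each row shifts and turns the pose as measured when the row begins, along the tool's axes as they then stand; what a row does not reach is not made up. A row lasts 1/8 s, in which the tool goes at most 62.5 mm and 10.7 degrees, less where a joint would pass 70% of its speed; a pose out of reach is approached as far as the arm can. A call is refused whole if a number of a shift passes 6.25 or a number of a turn 10.7, either way. A call with a gripper value outside its range is refused whole. The fingers move at their own pace and stop on an object; FORCE is the grip in N (left out, the last holds). Time passes only in rows, so rows that do not move let the fingers close. It gives the time, the measured TCP pose, the force and the opening at its end, in the units of the state.
- telemetry.state(): the state, without advancing time (a new reading comes with each control period).
- viewer.grab_frame(name): name is "scene" or "top" or "wrist"; returns a dict with "color" (400x640x3 uint8, red, green, blue), "K" (3x3 intrinsics, pixels), "k1" (the pictures are not rectified: a ray, as slopes to the right and down, at radius r is drawn at 1 + k1 r^2 times it, then the intrinsics apply), "rvec" (rotation vector, rad) and "tvec" (3), from world to camera coordinates, as OpenCV has them. Camera axes: x right, y down, z forward; pixel columns grow to the right and rows downward; lengths in mm; the calibration is good to about 2 mm. A picture is of the moment at which its call begins. There is no depth.
- job_done(): hands the job in, once; it reports no verdict.
The state is a dict: "time_s": time; "qpos": joint angles; "qvel": joint speeds; "effort": joint torques, N m; "ee_pos": TCP position; "ee_rot": TCP orientation; "force": force on the tool from outside, world axes, zero at the start; "torque": the same for the moment, N m; "gripper_width": finger opening in mm.
Only numpy, scipy, OpenCV 4.12 (cv2) and the standard library are available. Lean on these libraries where they do the work, as an engineer would, in place of code of your own. Each camera call takes 0.05 s, during which the arm holds its last target. There are 200 camera calls.

## Working session

There is one attempt and no reset: what is moved stays moved. The work goes in short steps, Python scripts to look and compute and a shell command to move; the robot and the scene stay as the last step left them, time stands still between calls to the robot, and variables do not carry over. Pictures are saved under pics/ and viewed, about 8 in all and at most 12, crops included, and the job is handed in when it is done.

```bash
mkdir -p pics
cat > h.py <<'E'
import numpy as np, cv2
from workcell import telemetry, viewer, job_done, env
def grab(n,fn=None):
    f=viewer.grab_frame(n)
    if fn: cv2.imwrite('pics/'+fn+'.png',f['color'][:,:,::-1])
    np.savez('pics/'+(fn or n)+'.npz',**{k:np.array(v) for k,v in f.items()})
    return f
def load(fn): return dict(np.load('pics/'+fn+'.npz'))
def ray(f,u,v):
    K=np.array(f['K']);k1=float(f['k1'])
    p=cv2.undistortPoints(np.array([[[u,v]]],float),K,np.array([k1,0,0,0,0.]))[0,0]
    R=cv2.Rodrigues(np.array(f['rvec'],float))[0];t=np.array(f['tvec'],float).ravel()
    return -R.T@t, R.T@np.array([p[0],p[1],1])
def onz(f,u,v,z):
    c,d=ray(f,u,v); return c+d*(z-c[2])/d[2]
def proj(f,P):
    return cv2.projectPoints(np.array(P,float).reshape(-1,3),np.array(f['rvec'],float),np.array(f['tvec'],float),np.array(f['K']),np.array([float(f['k1']),0,0,0,0.]))[0][:,0]
E
python3 - <<'E'
from h import *
s=telemetry.state();print(s)
for n in("scene","top"): grab(n,n+'0')
E
```

```text
{'time_s': 0.0, 'qpos': array([ 6.65770708e+01,  1.83509184e+01,  8.97054001e+01,  4.55166014e-04,
        7.20420934e+01, -1.14432334e+00]), 'qvel': array([ 0.07963549,  0.01139043,  0.0500971 , -0.01772611, -0.05602969,
        0.00425697]), 'effort': array([-6.65213483e-04, -4.12455225e+01, -2.31963426e+01,  7.24799163e-02,
        4.58368845e-02, -1.40605171e-04]), 'ee_pos': array([217.78968424, 531.66592817, 232.13429661]), 'ee_rot': array([-1.79901616e+02, -2.39803589e-03,  1.57721251e+02]), 'force': array([ 0.96402125, -0.30169256,  0.40330998]), 'torque': array([-0.01423839, -0.01403365,  0.00077276]), 'gripper_width': 91.15659906539493}
```

View pics/top0.png

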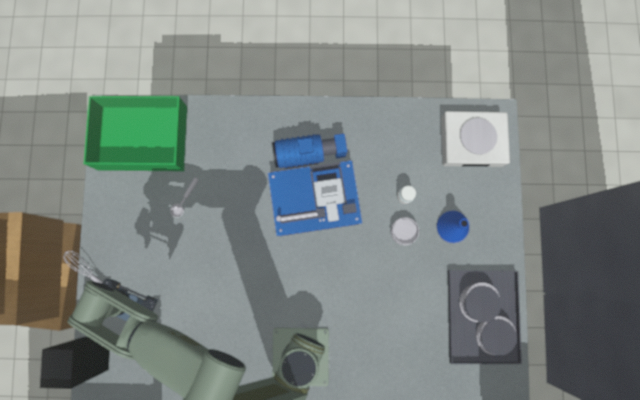

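View pics/scene0.png

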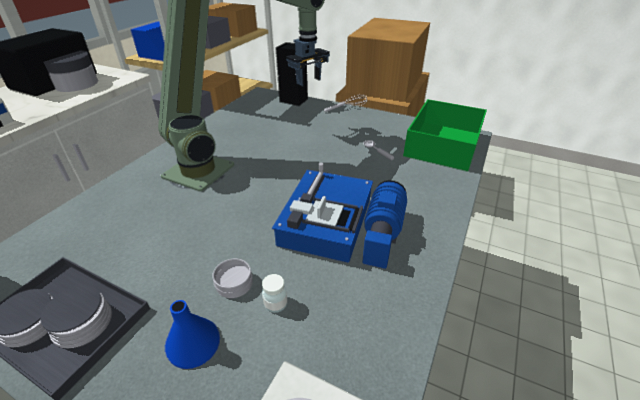

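The top view shows the mill's blue deck around (315,198), with the cover near (328,190), the bolt from about (280,217) to (320,213) and the keeper near (349,207). The sieve is at (404,229), the jar at (407,190), the funnel at (453,225) and the scoop at (183,200). Next I'll get the mill pose from the deck mask.

Run:
```python
from h import *
f=load('top0');im=f['color']
hsv=cv2.cvtColor(im,cv2.COLOR_RGB2HSV)
m=cv2.inRange(hsv,(100,120,60),(125,255,255)); m[:, :262]=0; m[:,370:]=0; m[:166]=0;m[245:]=0
m=cv2.morphologyEx(m,cv2.MORPH_CLOSE,np.ones((15,15)))
c=max(cv2.findContours(m,0,1)[0],key=cv2.contourArea)
r=cv2.minAreaRect(c);print(r)
b=cv2.boxPoints(r);print(b)
P=np.array([onz(f,*p,80) for p in b]);print(P.round(1))
cv2.imwrite('pics/c.png',cv2.resize(im[120:260,240:440,::-1],None,fx=4,fy=4,interpolation=2))
```

```text
((314.08001708984375, 195.55999755859375), (68.44793701171875, 85.13566589355469), 81.8698959350586)
[[267.1     167.7    ]
 [351.38004 155.65999]
 [361.06003 223.42   ]
 [276.78    235.46   ]]
[[ 689.9  131.8   80. ]
 [ 738.7 -180.    80. ]
 [ 486.7 -215.2   80. ]
 [ 439.8   90.8   80. ]]
```

View pics/c.png

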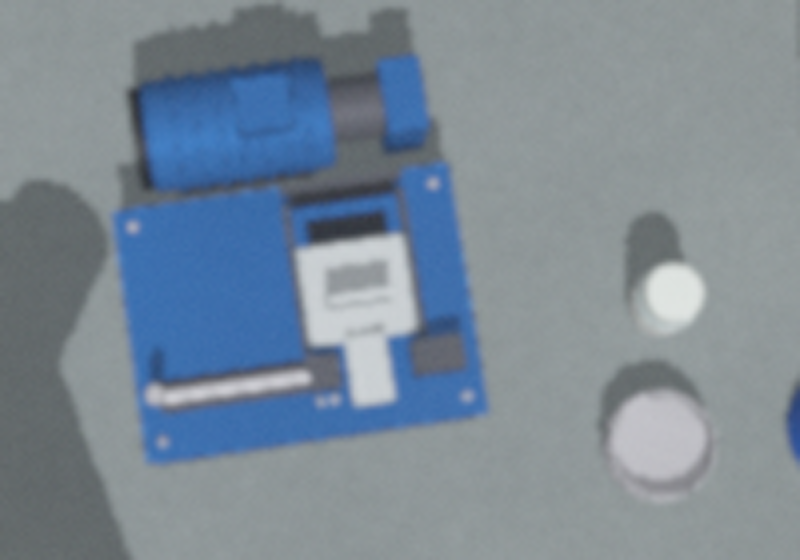

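The crop shows the deck corners at crop pixels (117,212), (447,165), (488,410) and (150,462). The tongue end is near (375,406), the knob near (155,392), and the keeper block spans about (412-465, 332-372).

```bash
cat >> h.py <<'E'
def fit(L,W):
    L=np.array(L,float);W=np.array(W,float)
    a=L-L.mean(0);b=W-W.mean(0)
    th=np.arctan2((a[:,0]*b[:,1]-a[:,1]*b[:,0]).sum(),(a*b).sum())
    R=np.array([[np.cos(th),-np.sin(th)],[np.sin(th),np.cos(th)]])
    t=W.mean(0)-R@L.mean(0)
    return th,R,t,(W-(L@R.T+t))
E
python3 - <<'E'
from h import *
f=load('top0')
px=lambda u,v:(u/4+240-.4,v/4+120-.4)
c=[(117,212),(447,165),(488,410),(150,462)]
L=[(78,213),(78,-103),(-158,-103),(-158,213)]
W=[onz(f,*px(*p),80)[:2] for p in c]
th,R,t,e=fit(L,W);print(np.degrees(th),t,e.round(1))
loc=lambda u,v,z:(R.T@(onz(f,*px(u,v),z)[:2]-t)).round(1)
print('tongue end',loc(375,406,95),'knob',loc(155,392,128),'keeper corners',[loc(*p,106) for p in [(410,335),(460,331),(466,370),(415,375)]])
print('cover far edge',loc(350,240,85))
for n,p in dict(jar=(675,292,85),sieve=(660,435,45)).items(): print(n,loc(*p),onz(f,*px(*p[:2]),p[2]))
s=telemetry.state();print(s['ee_rot'])
E
```

```text
9.063764790284445 [628.95576942 -93.64645487] [[-0.9 -4.1]
 [-3.2  3.2]
 [ 2.4  3.1]
 [ 1.7 -2.1]]
tongue end [-137.6    1.7] knob [-99.5 194.5] keeper corners [array([-79.8, -38.7]), array([-82.8, -83.9]), array([-118.6,  -83.6]), array([-116.3,  -37.5])]
cover far edge [17.9  0.6]
jar [ -73.8 -287.2] [ 601.35029061 -388.83773274   85.        ]
sieve [-199.2 -258.9] [ 473.01766408 -380.66707104   45.        ]
[-1.79906714e+02 -1.87514628e-03  1.57722855e+02]
```

```bash
python3 -m jog '[[[0,0,0],-10.4,0],[[0,0,0],-10.4,0],[[0,0,0],-10.4,0],[[-2,-5.2,0],0,0],[[-2,-5.2,0],0,0],[[-2,-5.2,0],0,0],[[-2,-5.2,0],0,0],[[-2,-5.2,0],0,0],[[-2,-5.2,0],0,0],[[-2,-5.2,0],0,0]]' 20; python3 -m jog '[[[-2,-5.2,0],0,0],[[-2,-5.2,0],0,0],[[-2,-5.2,0],0,0],[[-2,-5.2,0],0,0],[[0,0,0],0,0],[[0,0,0],0,0]]'
python3 - <<'E'
from h import *
grab('wrist','w1')
E
```

```text
time_s: 1.35
ee_pos: [422.5, 189.8, 229.0]
ee_rot: [-179.7, -0.3, -169.5]
force: [1.1, 0.9, 0.6]
gripper_width: 0.4
time_s: 2.1
ee_pos: [541.8, -10.2, 227.6]
ee_rot: [-179.7, -0.4, -169.9]
force: [-0.2, 0.4, -0.0]
gripper_width: 0.2
```

View pics/w1.png

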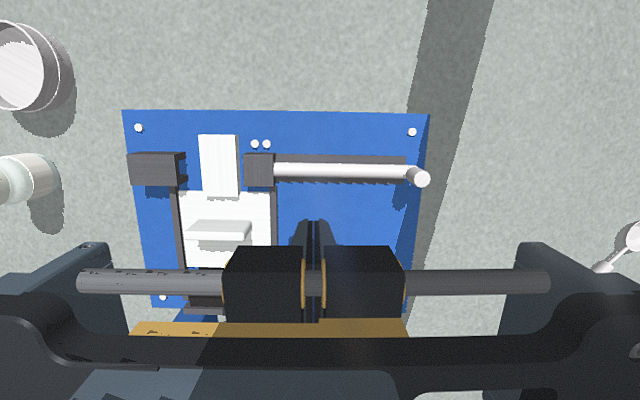

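The wrist view shows the deck's near-edge corners at (122,110) and (429,114), and the keeper top at about (128-180, 152). The tongue end is at (199-237, 135), the grip plate top at about (187-250, 221), and the knob top at (422,179).

Run:
```python
from h import *
f=load('w1')
L=[(-158,-103),(-158,213)]
W=[onz(f,*p,80)[:2] for p in [(122,110),(429,114)]]
th,R,t,e=fit(L,W);print(np.degrees(th),t,e.round(1))
loc=lambda u,v,z:(R.T@(onz(f,u,v,z)[:2]-t)).round(1)
print('tongue',loc(199,135,95),loc(236,135,95))
print('grip top corners',[loc(*p,125) for p in [(187,221),(248,221)]], [loc(*p,125) for p in [(196,234),(250,236)]])
print('knob',loc(423,180,128),'keeper',[loc(*p,106) for p in [(128,152),(179,152),(187,159)]])
s=telemetry.state();p=s['ee_pos'];print('tcp',p,R.T@(p[:2]-t),s['ee_rot'])
```

```text
9.074102728383656 [626.81553806 -94.4510105 ] [[-0.2  1.1]
 [ 0.2 -1.1]]
tongue [-134.   -17.3] [-134.4   19.4]
grip top corners [array([-55.1, -24.2]), array([-56.3,  34.5])] [array([-41.9, -16.8]), array([-41. ,  35.8])]
knob [-99.4 194.8] keeper [array([-118. ,  -84.7]), array([-118.5,  -33.8]), array([-111.8,  -26.6])]
tcp [541.84001419  -9.99498815 227.65017242] [-70.59236466  96.80070981] [-179.7003089    -0.42063191 -169.84048173]
```

```bash
python3 -m jog '[[[0.5,-4.8,0],1.1,0],[[0.5,-4.8,0],0,0],[[0,0,0],0,0],[[0,0,3.5],0,0],[[0,0,3.5],0,0],[[0,0,3],0,0],[[0,0,0],0,0],[[0,0,0],0,0]]'
python3 - <<'E'
from h import *
grab('wrist','w2')
E
```

```text
time_s: 3.15
ee_pos: [546.4, -95.4, 128.8]
ee_rot: [-179.9, -0.2, -170.0]
force: [0.8, 0.5, -0.5]
gripper_width: 0.2
```

View pics/w2.png

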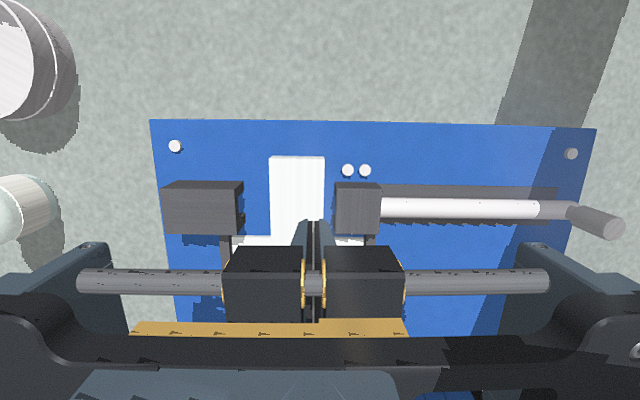

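The fingers (about (315,245)) are down at the -x side of the grip plate, over the tongue root, and nothing is touched. The tongue is at (270-325,156) and the keeper at (163-243,185-232). I'll now push towards +x.

```bash
python3 -m jog '[[[0,-1.2,0.5],1,0],[[-0.7,0,0],0,0],[[-0.7,0,0],0,0],[[-0.5,0,0],0,0],[[-0.5,0,0],0,0],[[-0.5,0,0],0,0],[[-0.5,0,0],0,0],[[0,0,0],0,0]]'; python3 -m jog '[[[-0.5,0,0],0,0],[[-0.5,0,0],0,0],[[-0.5,0,0],0,0]]'
```

```text
time_s: 4.2
ee_pos: [585.2, -102.9, 126.2]
ee_rot: [-179.8, -0.0, -171.1]
force: [-0.4, 0.5, -0.4]
gripper_width: 0.4
time_s: 4.58
ee_pos: [600.0, -100.5, 126.2]
ee_rot: [-179.8, -0.1, -171.1]
force: [-1.8, 0.1, 1.1]
gripper_width: -0.0
```

```bash
python3 -m jog '[[[-0.3,0,0],0,0],[[-0.3,0,0],0,0]]'
python3 - <<'E'
from h import *
grab('scene','s2')
f=load('s2')
cv2.imwrite('pics/s2c.png',cv2.resize(f['color'][140:280,250:430,::-1],None,fx=4,fy=4,interpolation=2))
E
```

```text
time_s: 4.82
ee_pos: [606.5, -99.4, 126.2]
ee_rot: [-179.8, -0.1, -171.1]
force: [-2.9, -0.7, 2.0]
gripper_width: 0.6
```

View pics/s2c.png

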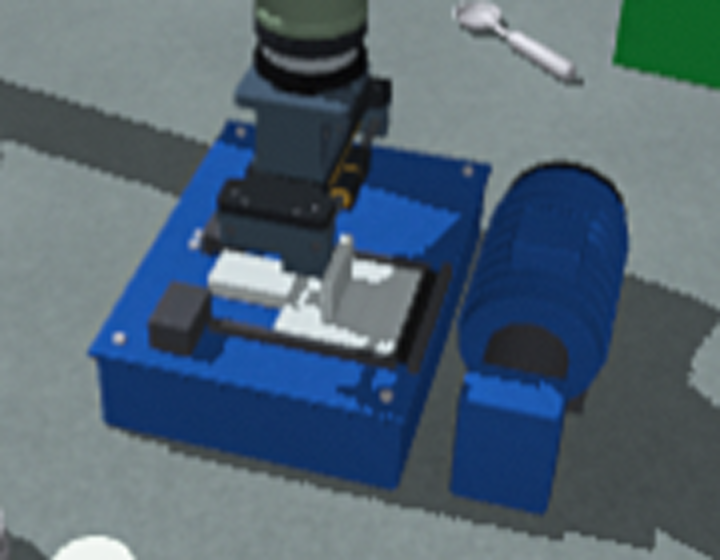

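The fingers bear on the grip plate and the cover is close to the seal, with its far edge near (410,330). Next I'll press it on in small steps.

```bash
for i in 1 2; do python3 -m jog '[[[-0.15,0,0],0,0],[[-0.15,0,0],0,0]]' | grep -E 'pos|force'; done
```

```text
ee_pos: [607.8, -99.2, 126.1]
force: [-5.9, -1.2, 4.1]
ee_pos: [607.9, -99.2, 126.3]
force: [-6.2, -1.4, 3.7]
```

```bash
for i in 1 2; do python3 -m jog '[[[-0.3,0,0],0,0]]' | grep -E 'pos|force'; done;  python3 -m jog '[[[-0.4,0,0],0,0]]' | grep -E 'pos|force'
```

```text
ee_pos: [608.8, -99.1, 126.3]
force: [-8.1, -2.5, 6.1]
ee_pos: [609.2, -99.0, 126.4]
force: [-8.3, -2.0, 7.1]
ee_pos: [610.0, -98.9, 126.5]
force: [-11.6, -3.0, 7.6]
```

```bash
python3 -m jog '[[[2,0,0],0,0],[[0,0,-4.5],0,0],[[1.25,4.6,0],0,0],[[1.25,4.6,0],0,0],[[1.25,4.6,0],0,0],[[1.25,4.6,0],0,0],[[1.25,4.6,0],0,0],[[0,0,0],0,0],[[0,0,0],0,0]]'
python3 - <<'E'
from h import *
t=np.array([626.8,-94.45]);th=np.radians(9.074);R=np.array([[np.cos(th),-np.sin(th)],[np.sin(th),np.cos(th)]])
s=telemetry.state();print(R.T@(s['ee_pos'][:2]-t),s['ee_pos'][2])
grab('wrist','w3')
E
```

```text
time_s: 6.88
ee_pos: [499.8, 124.1, 175.2]
ee_rot: [179.9, -0.5, -171.3]
force: [-0.4, -0.4, 0.6]
gripper_width: 0.5
[-90.9651711  235.89499299] 175.16451281701902
```

View pics/w3.png

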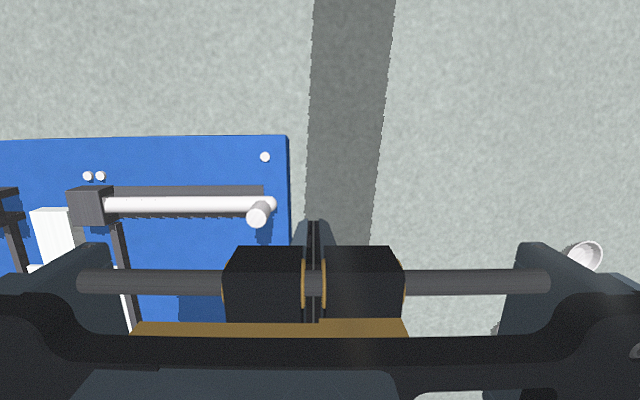

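The knob top is at about (258,219), left of the fingers (about (313,225)). The tongue end is at (30-68,208), so the cover is shut.

Run:
```python
from h import *
t=np.array([626.8,-94.45]);th=np.radians(9.074);R=np.array([[np.cos(th),-np.sin(th)],[np.sin(th),np.cos(th)]])
f=load('w3')
loc=lambda u,v,z:(R.T@(onz(f,u,v,z)[:2]-t)).round(1)
print('knob',loc(258,219,128),'tongue',loc(31,209,95),loc(66,207,95),'corner',loc(288,136,80))
```

```text
knob [-99.9 195.1] tongue [-98.7 -16. ] [-100.3   18.4] corner [-157.2  215.2]
```

Run:
```python
from h import *
t=np.array([626.8,-94.45]);th=np.radians(9.074);R=np.array([[np.cos(th),-np.sin(th)],[np.sin(th),np.cos(th)]])
for n,us in (('w1',(205,218,230)),('w3',(38,48,58))):
    f=load(n);g=f['color'].astype(int)
    loc=lambda u,v,z:(R.T@(onz(f,u,v,z)[:2]-t)).round(1)
    for u in us:
        r=g[100:260,u,0]; v=np.where(r>150)[0]; v=[x for x in v if r[x:x+12].min()>150][0]+100
        b=g[60:260,u,2]-g[60:260,u,0]; e=np.where(b>70)[0][0]+60
        print(n,u,v,g[v-3:v+4,u,0],'tongue top edge',loc(u,v,95),'lower?',loc(u,v,83),'deck edge',e,loc(u,e,80))
```

```text
w1 205 134 [ 73  68  45 239 255 251 248] tongue top edge [-135.   -11.2] lower? [-134.4  -15.7] deck edge 110 [-158.1  -15. ]
w1 218 134 [ 73  66  60 201 255 252 248] tongue top edge [-135.2    1.7] lower? [-134.5   -2.2] deck edge 110 [-158.2   -1.7]
w1 230 134 [ 73  67  71 168 255 253 250] tongue top edge [-135.3   13.6] lower? [-134.7   10.1] deck edge 110 [-158.3   10.6]
w3 38 100 [194 188 181 179 180 184 184] tongue top edge [-190.5   14.9] lower? [-191.5    3.6] deck edge 139 [-158.9   -7.4]
w3 48 100 [178 185 179 182 184 179 179] tongue top edge [-190.1   23.7] lower? [-191.1   12.8] deck edge 139 [-158.6    2.3]
w3 58 100 [179 177 174 177 180 180 175] tongue top edge [-189.8   32.4] lower? [-190.8   21.9] deck edge 139 [-158.4   11.8]
```

Run:
```python
from h import *
t=np.array([626.8,-94.45]);th=np.radians(9.074);R=np.array([[np.cos(th),-np.sin(th)],[np.sin(th),np.cos(th)]])
f=load('w3');g=f['color'].astype(int)
loc=lambda u,v,z:(R.T@(onz(f,u,v,z)[:2]-t)).round(1)
print('cam',R.T@(ray(f,0,0)[0][:2]-t))
for u in (38,48,58): 
    for v in (204,206,208,210,212): print(u,v,g[v,u],loc(u,v,95),loc(u,v,80.5))
grab('top','t3');f=load('t3')
cv2.imwrite('pics/t3c.png',cv2.resize(f['color'][180:240,290:370,::-1],None,fx=8,fy=8,interpolation=2))
```

```text
cam [-170.28435107  236.01355257]
38 204 [ 75 128 203] [-103.3   -7.8] [-99.1 -22.9]
38 206 [ 71 124 203] [-101.4   -8.3] [-97.2 -23.5]
38 208 [136 168 211] [-99.6  -8.8] [-95.2 -24.1]
38 210 [220 221 217] [-97.7  -9.4] [-93.2 -24.6]
38 212 [253 254 253] [-95.8  -9.9] [-91.2 -25.2]
48 204 [ 75 126 204] [-103.2    1.9] [-99.  -12.6]
48 206 [ 48 109 199] [-101.4    1.4] [-97.1 -13.2]
48 208 [227 228 221] [-99.5   0.9] [-95.1 -13.7]
48 210 [218 220 219] [-97.7   0.4] [-93.2 -14.2]
48 212 [252 253 253] [-95.8  -0.1] [-91.2 -14.8]
58 204 [ 71 124 204] [-103.1   11.5] [-99.   -2.5]
58 206 [ 55 115 209] [-101.3   11. ] [-97.  -3.]
58 208 [228 227 221] [-99.5  10.5] [-95.1  -3.5]
58 210 [217 220 219] [-97.6  10. ] [-93.1  -4. ]
58 212 [254 255 255] [-95.8   9.6] [-91.1  -4.5]
```

The end face's top and bottom edges both put the tongue at x about -95.4, so the cover is at about 0 on the seal. Next I'll lower the fingers beside the knob and approach it.

```bash
python3 -m jog '[[[0.85,0,0],0.2,0],[[0,0,2.6],0,0],[[0,0,2.6],0,0],[[0,0,0],0,0],[[0,0,0],0,0]]'| grep -E 'pos|rot|force'; python3 -m jog '[[[0,-0.8,0],0,0],[[0,-0.8,0],0,0],[[0,-0.5,0],0,0],[[0,-0.5,0],0,0],[[0,-0.5,0],0,0]]'| grep -E 'pos|rot|force'
python3 - <<'E'
from h import *
t=np.array([626.8,-94.45]);th=np.radians(9.074);R=np.array([[np.cos(th),-np.sin(th)],[np.sin(th),np.cos(th)]])
s=telemetry.state();print(R.T@(s['ee_pos'][:2]-t),s['ee_pos'][2],R.T@s['force'][:2])
E
```

```text
ee_pos: [491.6, 118.5, 123.1]
ee_rot: [179.9, -0.4, -172.0]
force: [0.4, -0.5, 0.0]
ee_pos: [497.2, 87.6, 125.1]
ee_rot: [179.7, -0.2, -172.1]
force: [1.3, 5.1, -2.0]
[-99.22297506 200.20645403] 125.10209218063456 [2.09137041 4.80528895]
```

```bash
cat > st.py <<'E'
from h import *
t=np.array([626.8,-94.45]);th=np.radians(9.074);R=np.array([[np.cos(th),-np.sin(th)],[np.sin(th),np.cos(th)]])
s=telemetry.state();print('mill',(R.T@(s['ee_pos'][:2]-t)).round(1),s['ee_pos'][2].round(1),'F',(R.T@s['force'][:2]).round(1),s['force'][2].round(1),'yaw',s['ee_rot'][2].round(1),'t',s['time_s'])
E
for i in 1 2 3 4; do python3 -m jog '[[[0,-0.5,0],-0.3,0],[[0,-0.5,0],0,0]]'>/dev/null; python3 st.py; done
```

```text
mill [-99.3 190. ] 125.1 F [0.5 5.1] -1.1 yaw -171.8 t 8.475
mill [-99.3 179.9] 125.1 F [0.5 2.8] -0.2 yaw -171.5 t 8.725
mill [-99.4 170.4] 125.1 F [0.3 8.1] -0.4 yaw -171.2 t 8.975
mill [-99.4 162. ] 125.1 F [1.7 7.5] -0.0 yaw -171.0 t 9.225
```

```bash
for i in 1 2 3 4; do python3 -m jog '[[[0,-0.5,0],0,0],[[0,-0.5,0],0,0]]'>/dev/null; python3 st.py; done
```

```text
mill [-99.4 153.6] 125.2 F [0.7 8.4] -0.1 yaw -171.1 t 9.475
mill [-99.4 145.3] 125.2 F [0.7 7.7] -0.8 yaw -171.1 t 9.725
mill [-99.4 137.1] 125.3 F [0.5 7.4] -0.4 yaw -171.2 t 9.975
mill [-99.4 128.9] 125.3 F [1.6 8. ] 0.9 yaw -171.3 t 10.225
```

```bash
for i in 1 2 3; do python3 -m jog '[[[0,-0.3,0],0,0],[[0,-0.3,0],0,0]]'>/dev/null; python3 st.py; done
```

```text
mill [-99.4 124.7] 125.4 F [2.2 7.4] -0.2 yaw -171.4 t 10.475
mill [-99.4 120.6] 125.4 F [1.  9.1] 0.1 yaw -171.5 t 10.725
mill [-99.4 116.6] 125.5 F [1.4 8.1] 0.4 yaw -171.5 t 10.975
```

```bash
for i in 1 2 3 4 5; do python3 -m jog '[[[0,-0.2,0],0,0],[[0,-0.2,0],0,0]]'>/dev/null; python3 st.py; done
```

```text
mill [-99.4 114.5] 125.6 F [1.5 8.3] -0.1 yaw -171.6 t 11.225
mill [-99.4 112.6] 125.6 F [1.7 8.8] 0.3 yaw -171.7 t 11.475
mill [-99.4 110.7] 125.7 F [1.4 8.7] -0.3 yaw -171.7 t 11.725
mill [-99.3 108.8] 125.7 F [1.8 8.4] 0.3 yaw -171.8 t 11.975
mill [-99.4 106.9] 125.8 F [1.4 7.5] 0.3 yaw -171.9 t 12.225
```

```bash
for i in 1 2 3 4 5; do python3 -m jog '[[[0,-0.2,0],0,0]]'>/dev/null; python3 st.py; done
```

```text
mill [-99.3 106. ] 125.8 F [1.2 8. ] 0.8 yaw -171.9 t 12.35
mill [-99.3 105. ] 125.9 F [1.4 8.3] 0.9 yaw -171.9 t 12.475
mill [-99.3 104.1] 125.9 F [2.  8.3] 0.3 yaw -172.0 t 12.6
mill [-99.3 103.2] 125.9 F [1.5 7.8] 0.5 yaw -172.0 t 12.725
mill [-99.3 102.3] 126.0 F [1.1 7.5] -0.4 yaw -172.0 t 12.85
```

```bash
for i in 1 2 3 4 5; do python3 -m jog '[[[0,-0.2,0],0,0]]'>/dev/null; python3 st.py; done
```

```text
mill [-99.3 101.4] 126.0 F [2.7 8.3] 0.2 yaw -172.1 t 12.975
mill [-99.3 100.5] 126.0 F [1.9 9.1] 0.5 yaw -172.1 t 13.1
mill [-99.3  99.7] 126.1 F [2.1 9.8] 1.0 yaw -172.1 t 13.225
mill [-99.3  99.5] 126.1 F [ 2.2 11. ] 0.8 yaw -172.2 t 13.35
mill [-99.3  99.4] 126.1 F [ 2.3 12.2] 0.4 yaw -172.3 t 13.475
```

```bash
python3 -m jog '[[[0,-0.2,0],0,0]]'>/dev/null; python3 st.py; python3 -m jog '[[[0,0.4,0],0,0],[[0,0.8,0],0,0],[[0,1.5,0],0,0],[[0,2,0],0,0],[[0,0,-5],0,0],[[0,0,-5],0,0],[[0,5,0],0,0],[[0,0,0],0,0],[[0,0,0],0,0]]'>/dev/null; python3 st.py;  python3 - <<'E'
from h import *
grab('wrist','w4'); grab('top','t4'); grab('scene','s4')
E
```

```text
mill [-99.3  99.4] 126.2 F [ 1.9 10.9] 0.6 yaw -172.3 t 13.6
mill [-98.7 187.7] 240.0 F [ 0.3 -0.7] -0.3 yaw -172.1 t 14.725
```

View pics/w4.png

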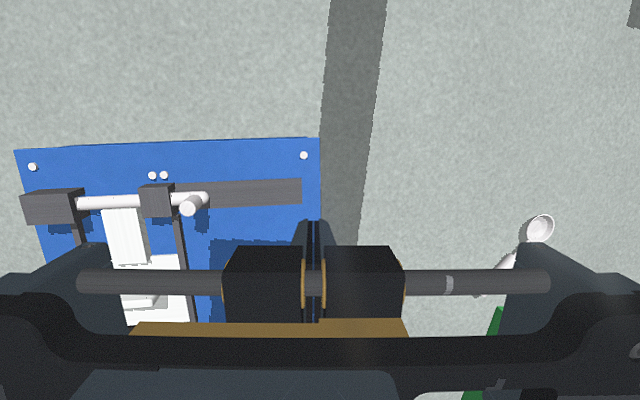

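The bolt now runs through the strap, across behind the tongue's end (about (103-140,207)) and into the keeper (mouth about (80,190)). The knob is at (188,206), clear of the strap.

```bash
python3 - <<'E'
from h import *
t=np.array([626.8,-94.45]);th=np.radians(9.074);R=np.array([[np.cos(th),-np.sin(th)],[np.sin(th),np.cos(th)]])
f=load('w4')
loc=lambda u,v,z:(R.T@(onz(f,u,v,z)[:2]-t)).round(1)
print('knob',loc(188,207,128),'mouth top',loc(84,187,106),loc(77,196,106),'corner',loc(320,137,80))
E
python3 st.py
```

```text
knob [-102.    82.5] mouth top [-121.3  -21.6] [-112.7  -30.5] corner [-158.6  213.6]
mill [-98.8 187.1] 239.5 F [ 1.2 -0.2] -0.1 yaw -172.2 t 14.875
```

```bash
python3 -c "
from workcell import job_done
print(job_done())"
```

```text
the job is handed in; nothing more can be done
None
```

The mill is shut and I handed the job in at about 15 s; no verdict is reported.

- **Cover:** I pushed it by its grip plate onto the seal with about 12 N. After I let go, the wrist picture put the tongue's end at about x = -95.4 mm, so the cover was at about 0 on the seal.
- **Bolt:** I pushed it by its knob. The push rose from about 5 N to about 8 N as the nose passed behind the tongue. I then went on in 2 mm commands until it stalled, with the TCP steady at y = 99.4 mm for three readings. The push there peaked at about 12 N, so roughly 4 N on the pad.
- **Release:** I backed off and raised the arm clear; the force then read about 0–1 N. The last picture shows the bolt through the strap, behind the tongue and in the keeper.

**Checks that disagreed or were not made:**
- **Bolt depth:** the knob measured y = 82.5 mm from the last picture, against about 78 mm from the arm. The keeper mouth read anywhere from -22 to -39 mm across the views. That puts the nose roughly 30 to 36 mm in, which fits a pad near the far end of its 14–34 mm range. The firm stall is the stronger evidence that the bolt is home.
- **Cover with the bolt home:** I did not measure its position again. The 3 N rise in push is what shows the nose drew it tight.
- **Bystanders:** the arm kept clear of them, but I did not check each one's position afterwards.

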